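Make up a noodle set and a dumpling set

ROBOT

A 6-joint arm with a two-finger parallel gripper is mounted at the origin on the work surface. World frame = base frame: x ahead of the robot, y to its left, z up, the work surface at z = 0. Lengths are in m, angles in rad, forces in N, time in s.
With the tool pointing down it reaches from about 0.35 to 0.775 m from the base axis. Payload 5.5 kg.
Tool frame: the origin (TCP) lies where the fingers leave the gripper's body, on its centre line; the fingertips stand env.tip_reach ahead of it and the grasp point (between the pads) lies 54 mm ahead of it (env.tip_reach is the distance from the TCP to the fingertips, in m); z points along the fingers, y is the line along which they close (so a half turn about z gives the same grasp; the last joint's range is limited). The gripper opens to 85 mm and grips with 20 to 120 N. Pads are 22 mm wide; open, the fingers measure 114 mm over their backs; the gripper's body (76 mm by 85 mm) begins 54 mm behind the grasp point. The pads swing forward as they close: fully open they stand 13 mm farther back than shut.
Start: joints at [-1.404, 0.313, 0.046, 1.304, 0, 1.431], TCP at [0.174, -0.548, 0.304] pointing down, gripper open.
Joint ranges: [-2.76, 2.76], [-0.86, 1.69], [-1.03, 1.26], [-2.2, 2.34], [-1.47, 1.5], [-3.14, 3.14]. Speed limits (rad/s): [2.57, 2.57, 3.14, 3.14, 3.14, 3.14].

INTERFACE

Orientations are given as a unit quaternion [w, x, y, z].
In Python, from workcell import status, optics, hand_in, env gives the robot as it stands.
- The arm moves only by the shell command python3 -m handwheel 'ROWS' [FORCE]. ROWS is a JSON object whose one key "deltas" holds a list of rows, each a list of 5 numbers: the opening, from -1 (shut) to 1 (fully open), then the shift along the tool's x, y, z in units of 40 mm (1.0 is 40 mm), then the turn about the tool's z in units of 10 degrees (1.0 is 10 degrees). In form: {"deltas": [[jaw, x, y, z, roll], ...]}. A call has 1 to 20 rows; each row shifts and turns the commanded pose from where the row before left it, along the tool's axes as they then stand; what a row does not reach is not made up. A row lasts 1/8 s, in which the tool goes at most 62.5 mm and 10.7 degrees, less where a joint would pass 70% of its speed; a pose out of reach is approached as far as the arm can. A call is refused whole if a number of a shift passes 1 or a number of a turn 1, either way. A call with a gripper value outside its range is refused whole. The fingers move at their own pace and stop on an object; FORCE is the grip in N (left out, the last holds). Time passes only in rows, so rows that do not move let the fingers close. It gives the time, the measured TCP pose, the force, the opening and the grip force at its end, in the units of the state.
- status.get_state(): the state, without advancing time (a new reading comes with each control period).
- optics.read_camera(name): name is "scene" or "top" or "wrist"; returns a dict with "frame" (400x640x3 uint8, red, green, blue), "depth" (400x640 float32, m along the optical axis (not along the pixel's ray), 0 where there is no reading), "vfov" (degrees; the focal length in pixels is half the picture's height over the tangent of half this angle, whatever the lens; pixels are square), "cx", "cy" (the principal point, pixels), "k1" (the pictures are not rectified: a ray, as slopes to the right and down, at radius r is drawn at 1 + k1 r^2 times it, then the intrinsics apply), "origin" and "attitude" of the camera in the world. Camera axes: x right, y down, z forward; pixel columns grow to the right and rows downward; lengths in m; the calibration is good to about 2 mm. A picture is of the moment at which its call begins.
- hand_in(): hands the job in; it is judged then, once.
The state is a dict: "clock": time; "joint_pos": joint angles; "qvel": joint speeds; "tau": joint torques, N m; "tcp_pos": TCP position; "orientation": TCP orientation; "wrist_force": force on the tool from outside, world axes, zero at the start; "ft_torque": the same for the moment, N m; "finger_gap": finger opening in m; "grip_force": force on a finger pad.
Only numpy, scipy, OpenCV 4.12 (cv2) and the standard library are available. Lean on these libraries where they do the work, as an engineer would, in place of code of your own. Each camera call takes 0.05 s, during which the arm holds its last target. There are 200 camera calls.

TASK

Make up the two table sets in the bamboo trays. In the three-compartment tray stand the larger bowl in the middle, with the lidded glass jar in one end compartment and the steel shaker in the other; in the two-compartment tray stand the bottle in one compartment and the smaller bowl in the other. Stand each thing upright on the floor of its compartment, about in the middle of it, set the glass jar and bottle down gently, and leave the green spoon rest where it lies.

Things in the scene. Friction and masses are not known exactly. Their poses are not given: they have to be found in the camera images.
- long_tray: Low bamboo tray with three equal compartments in a row, 94 x 272 x 12 mm. Fixed to the counter. Compartment floors lie 5 mm and wall tops 12 mm above the counter (the origin's height); every compartment is 84 x 84 mm inside, walls and dividers 5 mm thick. Origin at the centre of the underside; the compartments lie in a row along its y axis, their centres at y = -89, 0 and +89 mm, x = 0.
- short_tray: Low bamboo tray with two equal compartments, 94 x 183 x 12 mm. Fixed to the counter. Compartment floors lie 5 mm and wall tops 12 mm above the counter (the origin's height); every compartment is 84 x 84 mm inside, walls and dividers 5 mm thick. Origin at the centre of the underside; the compartments lie in a row along its y axis, their centres at y = -44.5 and +44.5 mm, x = 0.
- jar: Empty clear glass jar with its steel screw-top lid closed: round, 56 mm diameter up to 56 mm, lid 52 mm diameter from 64 mm to the top at 80 mm; about 0.2 kg. Loose, stands upright on the counter; origin at the centre of its underside, z up.
- bottle: Small amber glass bottle with a black cap: round, 44 mm diameter up to 78 mm, then a narrow neck (22 mm) and a 26 mm cap, 110 mm tall; about 0.2 kg. Loose, stands upright on the counter; origin at the centre of its underside, z up.
- shaker: Steel pepper shaker: round, 42 mm diameter up to 66 mm, domed top, 85 mm tall; about 0.13 kg. Loose, stands upright on the counter; origin at the centre of its underside, z up.
- large_bowl: The larger of two cream melamine bowls: round, open, 64 mm over the rim, 58 mm at 12 mm height, foot 42 mm, 42 mm tall, walls 4 mm; about 0.09 kg. Loose, stands upright on the counter; origin at the centre of its underside, z up.
- small_bowl: The smaller of two cream melamine bowls: round, open, 48 mm over the rim, 44 mm at 10 mm height, foot 32 mm, 34 mm tall, walls 4 mm; about 0.05 kg. Loose, stands upright on the counter; origin at the centre of its underside, z up.
- spoon_rest: Bystander: green ceramic spoon rest, a round shallow dish 68 mm wide and 14 mm tall with a small lip reaching 46 mm from its centre along its x axis. Loose; origin at the centre of its underside. (A slatted draining rack, 20 mm high, with a wok spatula on it stands beyond the trays: not needed.)
Mind the look-alikes: they are no part of the job. Leave any purple look-alike of the large_bowl alone.

How it is judged:
At the end, for the whole second after the job is handed in: Long tray: larger bowl in the middle, jar and shaker at the ends (either way round); short tray: bottle and smaller bowl (either way round). Each on its compartment floor, within 15 mm of its centre along both tray axes, upright within 0.12 rad, at rest, released (x of large_bowl in the frame of long_tray between -0.015 and 0.015 m and y of large_bowl in the frame of long_tray between -0.015 and 0.015 m and z of large_bowl in the frame of long_tray between 0.001 and 0.01 m and angle between large_bowl's own z axis and vertical below 0.12 rad and (((x of jar in the frame of long_tray between -0.015 and 0.015 m and y of jar in the frame of long_tray between 0.074 and 0.104 m and z of jar in the frame of long_tray between 0.001 and 0.01 m and angle between jar's own z axis and vertical below 0.12 rad) and (x of shaker in the frame of long_tray between -0.015 and 0.015 m and y of shaker in the frame of long_tray between -0.104 and -0.074 m and z of shaker in the frame of long_tray between 0.001 and 0.01 m and angle between shaker's own z axis and vertical below 0.12 rad)) or ((x of jar in the frame of long_tray between -0.015 and 0.015 m and y of jar in the frame of long_tray between -0.104 and -0.074 m and z of jar in the frame of long_tray between 0.001 and 0.01 m and angle between jar's own z axis and vertical below 0.12 rad) and (x of shaker in the frame of long_tray between -0.015 and 0.015 m and y of shaker in the frame of long_tray between 0.074 and 0.104 m and z of shaker in the frame of long_tray between 0.001 and 0.01 m and angle between shaker's own z axis and vertical below 0.12 rad))) and (((x of bottle in the frame of short_tray between -0.015 and 0.015 m and y of bottle in the frame of short_tray between 0.0295 and 0.0595 m and z of bottle in the frame of short_tray between 0.001 and 0.01 m and angle between bottle's own z axis and vertical below 0.12 rad) and (x of small_bowl in the frame of short_tray between -0.015 and 0.015 m and y of small_bowl in the frame of short_tray between -0.0595 and -0.0295 m and z of small_bowl in the frame of short_tray between 0.001 and 0.01 m and angle between small_bowl's own z axis and vertical below 0.12 rad)) or ((x of bottle in the frame of short_tray between -0.015 and 0.015 m and y of bottle in the frame of short_tray between -0.0595 and -0.0295 m and z of bottle in the frame of short_tray between 0.001 and 0.01 m and angle between bottle's own z axis and vertical below 0.12 rad) and (x of small_bowl in the frame of short_tray between -0.015 and 0.015 m and y of small_bowl in the frame of short_tray between 0.0295 and 0.0595 m and z of small_bowl in the frame of short_tray between 0.001 and 0.01 m and angle between small_bowl's own z axis and vertical below 0.12 rad))) and linear speed of each of jar, bottle, shaker, large_bowl, small_bowl below 0.02 m/s and angular speed of each of jar, bottle, shaker, large_bowl, small_bowl below 0.2 rad/s and contact force between the fingers and jar below 0.1 N and contact force between the fingers and bottle below 0.1 N and contact force between the fingers and shaker below 0.1 N and contact force between the fingers and large_bowl below 0.1 N and contact force between the fingers and small_bowl below 0.1 N); the robot touches nothing.
It fails at once if the spoon rest is shifted by more than 20 mm (distance of spoon_rest from where it was at the start of the episode above 0.02 m).
It fails at once if the glass jar or bottle is dropped or banged onto a tray (over 60 N) (contact force between any of jar, bottle and long_tray above 60 N or contact force between any of jar, bottle and short_tray above 60 N).
It also fails if it takes over 120 s, if anything falls off the work surface, if the arm or the gripper's body presses on something with over 40 N, if the wrist force passes 120 N, or if a joint passes its speed limit or range.

## Working session

There is one attempt and no reset: what is moved stays moved. The work goes in short steps, Python scripts to look and compute and a shell command to move; the robot and the scene stay as the last step left them, time stands still between calls to the robot, and variables do not carry over. Pictures are saved under pics/ and viewed, at most 14 in all, crops included, and the job is handed in when it is done.

```bash
mkdir -p pics; ls; cat > h.py <<'E'
import numpy as np, cv2
from workcell import status, optics, env
from scipy.spatial.transform import Rotation as R
def rot(q):
    q=np.array(q,float)
    return q if q.shape==(3,3) else R.from_quat([q[1],q[2],q[3],q[0]]).as_matrix()
def grab(n):
    c=optics.read_camera(n); c['f']=200/np.tan(np.radians(c['vfov'])/2); c['R']=rot(c['attitude']); c['o']=np.array(c['origin']); return c
def rays(c,uv):
    uv=np.atleast_2d(np.array(uv,float)); K=np.array([[c['f'],0,c['cx']],[0,c['f'],c['cy']],[0,0,1]])
    s=cv2.undistortPoints(uv[:,None],K,np.array([c['k1'],0,0,0.]))[:,0]
    return np.c_[s,np.ones(len(s))]@c['R'].T      # per unit depth
def on_plane(c,uv,z):
    d=rays(c,uv); return c['o']+d*((z-c['o'][2])/d[:,2])[:,None]
def depth_pts(c):
    v,u=np.mgrid[:400,:640]; d=rays(c,np.c_[u.ravel(),v.ravel()])
    return (c['o']+d*c['depth'].reshape(-1,1)).reshape(400,640,3)
def save(c,n): cv2.imwrite('pics/'+n,cv2.cvtColor(c['frame'],cv2.COLOR_RGB2BGR))
E
python3 - <<'E'
from h import *
print(status.get_state(), env.tip_reach)
for n in ('scene','top','wrist'):
    c=grab(n); save(c,n+'0.png'); print(n,c['f'],c['cx'],c['cy'],c['k1'],c['o'],c['attitude'],(c['depth']>0).mean())
E
```

```text
pics
{'clock': 0.0, 'joint_pos': array([-1.40359122e+00,  3.13985521e-01,  4.49680405e-02,  1.30359886e+00,
       -3.14663115e-05,  1.43120345e+00]), 'qvel': array([ 0.00142314,  0.00039448, -0.00216997, -0.00029639,  0.00122345,
        0.00218634]), 'tau': array([ 8.76946251e-04, -4.80621529e+01,  2.98534280e+01,  1.92608644e-02,
       -1.33758463e-04, -4.67464019e-06]), 'tcp_pos': array([ 0.17357738, -0.54777014,  0.30301275]), 'orientation': array([-9.09700692e-04,  9.88257017e-01,  1.52798037e-01, -2.82948816e-05]), 'wrist_force': array([-0.03658622, -0.16632413,  0.25299513]), 'ft_torque': array([-0.02832834, -0.00078895,  0.02967278]), 'grip_force': 0.0, 'finger_gap': 0.08522610972543446} 0.0726
scene 391.0744222734534 318.06888339372324 198.89645351191373 0.02881608499283023 [1.01904205 0.37444628 0.65175265] [-0.16593075  0.40623027  0.83106483 -0.34172388] 0.99609375
top 498.9970257674862 313.8227723064686 197.56472950875767 0.03376990684399464 [ 0.37319215 -0.00676713  1.34484574] [-0.03604112  0.71218735 -0.69922228  0.05077811] 0.99606640625
wrist 300.4409986698541 319.35825369646506 199.79020372029422 -0.006999688931286057 [ 0.24444753 -0.52593265  0.37182028] [ 0.116734    0.79853564 -0.58405946 -0.08711228] 0.99603125
```

View pics/top0.png

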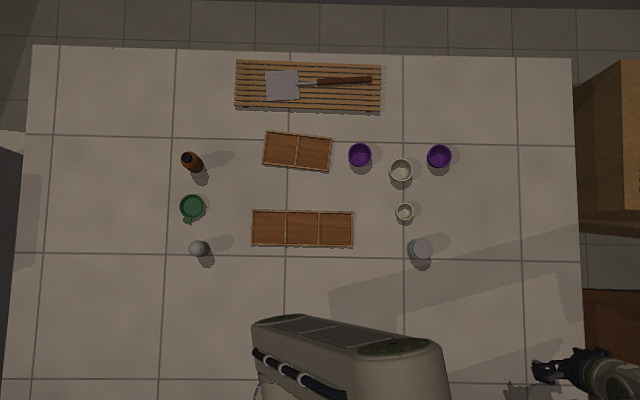

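View pics/scene0.png

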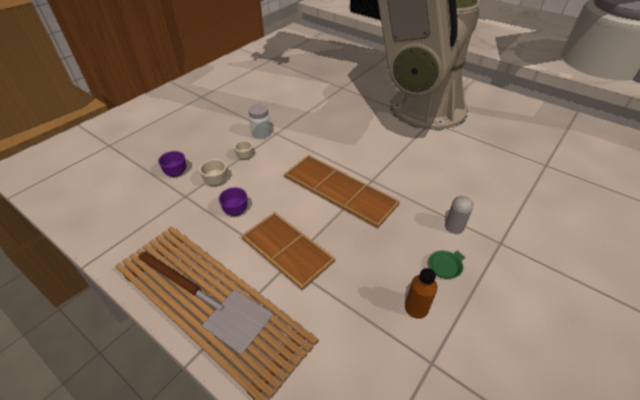

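The top view shows the shaker at (199,248), spoon rest (192,207), bottle (192,161), long tray (302,229), short tray (297,152), large cream bowl (401,170), small bowl (404,211) and jar (420,249). The purple look-alikes are at (360,155) and (439,157). The scene view agrees. I'll measure from both views next.

```bash
cat > m.py <<'E'
from h import *
T,S=grab('top'),grab('scene')
PT,PS=depth_pts(T),depth_pts(S)
seeds=dict(bottle=(192,161),shaker=(199,248),rest=(192,207),large=(401,170),small=(404,211),jar=(420,249),purp1=(360,155),purp2=(439,157))
tops=dict(bottle=.11,shaker=.085,rest=.014,large=.042,small=.034,jar=.08,purp1=.042,purp2=.042)
def near(c,P,x0,r,zmin):
    return (np.hypot(P[...,0]-x0[0],P[...,1]-x0[1])<r)&(P[...,2]>zmin)&(P[...,2]<.2)&(c['depth']>0)
for n,uv in seeds.items():
    x0=on_plane(T,uv,tops[n])[0]
    out=[]
    for c,P in ((T,PT),(S,PS)):
        m=near(c,P,x0,.05,.006); q=P[m]
        if len(q)<5: out.append('none'); continue
        zt=np.percentile(q[:,2],97); t=q[q[:,2]>zt-.012]
        lo,hi=t[:,:2].min(0),t[:,:2].max(0)
        (cx,cy),rad=cv2.minEnclosingCircle(t[:,:2].astype(np.float32))
        out.append(f"n{len(q)} zt{zt:.3f} box({(lo+hi)[0]/2:.3f},{(lo+hi)[1]/2:.3f}) size{np.round(hi-lo,3)} all-size{np.round(np.ptp(q[:,:2],axis=0),3)}")
    print(n,np.round(x0,3),'|',*out,sep='\n   ')
for n,uv in dict(long=(302,229),short=(297,152)).items():
    for c,nm in ((T,'top'),(S,'scene')):
        hsv=cv2.cvtColor(c['frame'],cv2.COLOR_RGB2HSV)
        m=cv2.inRange(hsv,(3,90,40),(25,255,255)); m=cv2.morphologyEx(m,cv2.MORPH_CLOSE,np.ones((5,5)))
        x0=on_plane(T,uv,.01)[0]; 
        cs,_=cv2.findContours(m,cv2.RETR_EXTERNAL,cv2.CHAIN_APPROX_NONE)
        best=min(cs,key=lambda k:9 if cv2.contourArea(k)<500 else np.linalg.norm(on_plane(c,k[:,0].mean(0),.012)[0,:2]-x0[:2]))
        p=on_plane(c,best[:,0],.012)[:,:2]
        r=cv2.minAreaRect((p*1000).astype(np.float32)); print(n,nm,np.round(r[0],1),np.round(r[1],1),round(r[2],2), 'depth z floor',np.round(np.median((PT if nm=='top' else PS)[best[:,0,1].min()+12:best[:,0,1].max()-12,int(best[:,0,0].mean()),2]),4))
for c,P in((T,PT),(S,PS)):
    m=(abs(P[...,2])<.02)&(c['depth']>0)&(P[...,0]>.3)&(P[...,0]<.7)&(abs(P[...,1])<.4); print('counter z',np.median(P[m][:,2]))
E
python3 m.py
```

```text
bottle
   [0.612 0.275 0.11 ]
   |
   n375 zt0.114 box(0.622,0.290) size[0.025 0.024] all-size[0.082 0.08 ]
   n1111 zt0.110 box(0.624,0.292) size[0.026 0.025] all-size[0.039 0.043]
shaker
   [0.397 0.253 0.085]
   |
   n313 zt0.088 box(0.398,0.261) size[0.038 0.04 ] all-size[0.092 0.083]
   n716 zt0.085 box(0.400,0.263) size[0.036 0.038] all-size[0.037 0.043]
rest
   [0.506 0.291 0.014]
   |
   n391 zt0.019 box(0.506,0.292) size[0.084 0.097] all-size[0.087 0.097]
   n371 zt0.014 box(0.504,0.294) size[0.079 0.065] all-size[0.079 0.065]
large
   [ 0.613 -0.263  0.042]
   |
   n410 zt0.047 box(0.614,-0.261) size[0.062 0.062] all-size[0.094 0.09 ]
   n575 zt0.043 box(0.615,-0.262) size[0.063 0.065] all-size[0.063 0.065]
small
   [ 0.504 -0.272  0.034]
   |
   n240 zt0.039 box(0.505,-0.273) size[0.046 0.048] all-size[0.098 0.087]
   n291 zt0.035 box(0.506,-0.273) size[0.048 0.047] all-size[0.048 0.047]
jar
   [ 0.404 -0.303  0.08 ]
   |
   n515 zt0.086 box(0.407,-0.309) size[0.051 0.055] all-size[0.082 0.08 ]
   n642 zt0.081 box(0.408,-0.309) size[0.051 0.051] all-size[0.053 0.056]
purp1
   [ 0.651 -0.154  0.042]
   |
   n383 zt0.046 box(0.654,-0.151) size[0.061 0.059] all-size[0.095 0.088]
   n662 zt0.043 box(0.655,-0.151) size[0.063 0.063] all-size[0.063 0.063]
purp2
   [ 0.65  -0.365  0.042]
   |
   n403 zt0.046 box(0.654,-0.367) size[0.064 0.062] all-size[0.086 0.076]
   n558 zt0.043 box(0.655,-0.364) size[0.062 0.063] all-size[0.062 0.063]
long top [456.1  -1.5] [271.3  94. ] 89.95 depth z floor 0.0058
long scene [461.1   1.3] [274.3 101.7] 89.73 depth z floor 0.0045
short top [666.6  16. ] [183.9  95.7] 84.27 depth z floor 0.0109
short scene [670.2  19.8] [186.5  97.7] 84.31 depth z floor 0.0052
counter z 0.0016990255427155043
counter z 0.00013713751969690602
```

```bash
python3 -m handwheel '{"deltas": [[1,0,0,0,-0.905],[1,0,0,0,-0.905],[1,0,0,0,-0.905],[1,0,0,0,-0.905],[1,0,0,0,-0.905],[1,0,0,0,-0.905],[1,0,0,0,-0.905],[1,0,0,0,-0.905],[1,0,0,0,0]]}' 60
cat > go.py <<'E'
import sys
from h import *
s=status.get_state(); Rm=rot(s['orientation']); p=s['tcp_pos']
t=np.array([float(a) for a in sys.argv[1:4]]); d=Rm.T@(t-p)/.04
print('t',round(s['clock'],2),'tcp',np.round(p,4),'head',round(np.degrees(np.arctan2(Rm[1,0],Rm[0,0])),2),'units',np.round(d,2),'rows',np.ceil(abs(d).max()),'gap',round(s['finger_gap'],4),'F',np.round(s['wrist_force'],1),s['grip_force'])
E
python3 go.py 0.614 -0.262 0.25
```

```text
clock: 1.38
tcp_pos: [0.1736, -0.5481, 0.3038]
orientation: [-0.0, 0.708, 0.706, 0.0]
wrist_force: [0.3, 0.8, 0.2]
finger_gap: 0.0855
grip_force: 0.0
t 1.38 tcp [ 0.1736 -0.5481  0.3038] head 89.88 units [ 7.18 10.99  1.35] rows 11.0 gap 0.0855 F [0.3 0.8 0.2] 0.0
```

```bash
python3 -m handwheel '{"deltas": [[1,0.598,0.916,0.1125,0],[1,0.598,0.916,0.1125,0],[1,0.598,0.916,0.1125,0],[1,0.598,0.916,0.1125,0],[1,0.598,0.916,0.1125,0],[1,0.598,0.916,0.1125,0],[1,0.598,0.916,0.1125,0],[1,0.598,0.916,0.1125,0],[1,0.598,0.916,0.1125,0],[1,0.598,0.916,0.1125,0],[1,0.598,0.916,0.1125,0],[1,0.598,0.916,0.1125,0],[1,0,0,0,0],[1,0,0,0,0]]}'
python3 - <<'E'
from h import *
c=grab('wrist'); save(c,'w1.png'); print(c['o'],c['attitude'])
s=status.get_state();P=depth_pts(c); rel=(P-s['tcp_pos'])@rot(s['orientation'])
m=(c['depth']>0)&(c['depth']<.2); print('near pts in tool frame',m.sum(), rel[m].min(0),rel[m].max(0))
q=P[(np.hypot(P[...,0]-.614,P[...,1]+.262)<.05)&(P[...,2]>.03)&(P[...,2]<.06)]
print(q.min(0),q.max(0),(q.min(0)+q.max(0))/2)
E
python3 go.py 0.614 -0.262 0.15
```

```text
clock: 3.12
tcp_pos: [0.6132, -0.2613, 0.2496]
orientation: [-0.0, 0.708, 0.706, -0.0]
wrist_force: [0.2, -0.6, 0.2]
finger_gap: 0.0854
grip_force: 0.0
[ 0.61407939 -0.1879586   0.31827293] [ 1.45303024e-01  9.89386901e-01 -4.50434452e-04 -6.22623805e-04]
near pts in tool frame 45527 [-0.01276058 -0.07358171 -0.02465009] [0.02141871 0.07592814 0.06183961]
[ 0.58264275 -0.29249357  0.03000762] [ 0.64505215 -0.22993455  0.04238954] [ 0.61384745 -0.26121406  0.03619858]
t 3.17 tcp [ 0.6128 -0.2617  0.2499] head 89.87 units [-0.01  0.03  2.5 ] rows 3.0 gap 0.0857 F [-0.5 -0.3  0.5] 0.0
```

View pics/w1.png

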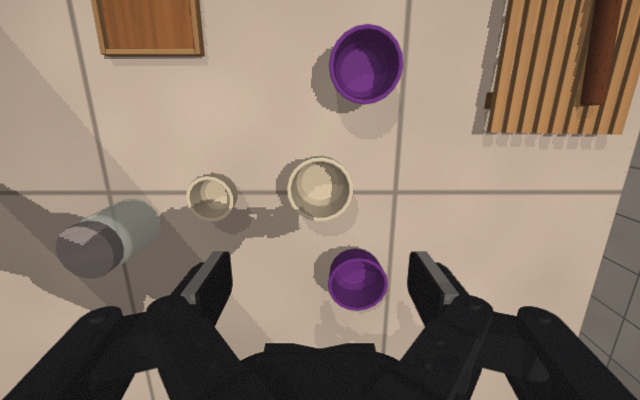

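The wrist view shows the large bowl at (320,188), between the purple bowls at (366,64) and (357,279), with the small bowl at (211,199). The bowl measures (0.614, -0.261) with its rim at z 0.042, which agrees with the scene view. The open fingertips stand 62 mm ahead of the TCP. I'll descend and grip.

```bash
python3 -m handwheel '{"deltas": [[1,0,0.02,0.717,0],[1,0,0,0.717,0],[1,0,0,0.717,0],[1,0,0,0.717,0],[1,0,0,0.717,0],[1,0,0,0.717,0],[1,0,0,0,0],[-1,0,0,0,0],[-1,0,0,0,0],[-1,0,0,0,0],[-1,0,0,0,0],[-1,0,0,0,0],[-1,0,0,0,0],[-1,0,0,0,0],[-1,0,0,0,0]]}' 30
python3 go.py 0.457 0 0.20
```

```text
clock: 5.05
tcp_pos: [0.6151, -0.2623, 0.0802]
orientation: [0.002, 0.707, 0.707, -0.0]
wrist_force: [-2.5, -0.5, 6.6]
finger_gap: 0.0613
grip_force: 33.2
t 5.05 tcp [ 0.6151 -0.2623  0.0802] head 89.95 units [ 6.55 -3.95 -3.02] rows 7.0 gap 0.0613 F [-2.5 -0.5  6.6] 33.204451528145
```

```bash
python3 -m handwheel '{"deltas": [[-1,0,0,-0.4,0],[-1,0,0,-0.8,0],[-1,0,0,-0.8,0],[-1,0.82,-0.49,-0.12,0],[-1,0.82,-0.49,-0.12,0],[-1,0.82,-0.49,-0.12,0],[-1,0.82,-0.49,-0.12,0],[-1,0.82,-0.49,-0.12,0],[-1,0.82,-0.49,-0.12,0],[-1,0.82,-0.49,-0.12,0],[-1,0.82,-0.49,-0.12,0],[-1,0,0,0,0],[-1,0,0,0,0]]}'
python3 - <<'E'
from h import *
s=status.get_state();c=grab('wrist');save(c,'w2.png');P=depth_pts(c)
S=grab('scene');PS=depth_pts(S)
p=s['tcp_pos']
hsv=cv2.cvtColor(c['frame'],cv2.COLOR_RGB2HSV)
for n,Q in(('w',P),('s',PS)):
    m=(abs(Q[...,0]-p[0])<.036)&(abs(Q[...,1]-p[1])<.036)&(Q[...,2]>p[2]-.09)&(Q[...,2]<p[2]-.02)
    q=Q[m]; print(n,m.sum(), q.min(0)-p,q.max(0)-p)
m=cv2.inRange(hsv,(3,90,40),(25,255,255)); m=cv2.morphologyEx(m,cv2.MORPH_CLOSE,np.ones((5,5)))
for k in cv2.findContours(m,cv2.RETR_EXTERNAL,cv2.CHAIN_APPROX_NONE)[0]:
    if cv2.contourArea(k)>1500:
        r=cv2.minAreaRect((on_plane(c,k[:,0],.012)[:,:2]*1000).astype(np.float32)); print(np.round(r[0],1),np.round(r[1],1),r[2])
E
python3 go.py 0.457 0 0.085
```

```text
clock: 6.68
tcp_pos: [0.4583, 0.0011, 0.1971]
orientation: [0.001, 0.707, 0.707, 0.001]
wrist_force: [-0.1, 0.6, -1.3]
finger_gap: 0.0612
grip_force: 33.1
w 19077 [-0.03599692 -0.02831299 -0.07875766] [ 0.03599971  0.03291711 -0.02002162]
s 576 [-0.03557586 -0.02685478 -0.07910738] [ 0.03598739  0.03291405 -0.02001901]
[662.5  17.7] [181.2 101.6] 84.15943908691406
[456.   48.5] [170.3  93.1] 89.78423309326172
t 6.78 tcp [0.4583 0.0005 0.1966] head 89.94 units [-0.01 -0.04  2.79] rows 3.0 gap 0.0617 F [ 0.1  0.3 -0.2] 33.06841705343686
```

View pics/w2.png

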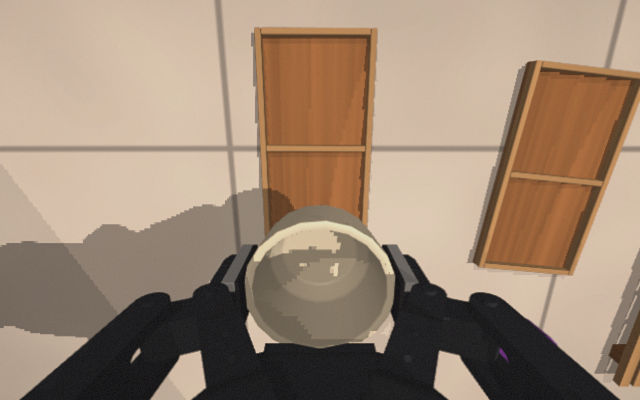

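The bowl is held level at (320,280), its base 79 mm below the TCP. The long tray runs along world y with its centre near (0.456, -0.001). Lowering.

```bash
python3 -m handwheel '{"deltas": [[-1,-0.07,-0.03,0.8,0],[-1,0,0,0.8,0],[-1,0,0,0.7,0],[-1,0,0,0.3,0],[-1,0,0,0.16,0],[-1,0,0,0,0],[-1,0,0,0,0]]}'
python3 go.py 0.457 -0.002 0.085
```

```text
clock: 7.65
tcp_pos: [0.457, -0.0018, 0.0866]
orientation: [0.001, 0.707, 0.707, 0.0]
wrist_force: [-1.0, -0.3, -0.7]
finger_gap: 0.0617
grip_force: 33.1
t 7.65 tcp [ 0.457  -0.0018  0.0866] head 89.97 units [-0.   -0.    0.04] rows 1.0 gap 0.0617 F [-1.  -0.3 -0.7] 33.09537384076975
```

```bash
python3 -m handwheel '{"deltas": [[-1,0,0,0.04,0],[-1,0,0,0,0],[0.6,0,0,0,0],[0.6,0,0,0,0],[0.8,0,0,0,0],[1,0,0,0,0],[1,0,0,-0.3,0],[1,0,0,-0.8,0],[1,0,0,-0.9,0],[1,-0.85,0.15,-0.26,0],[1,-0.85,0.15,-0.26,0],[1,-0.85,0.15,-0.26,0],[1,-0.85,0.15,-0.26,0],[1,-0.85,0.15,-0.26,0],[1,-0.85,0.15,-0.26,0],[1,-0.85,0.15,-0.26,0],[1,-0.85,0.15,-0.26,0],[1,0,0,0,0],[1,0,0,0,0]]}'
cat > look.py <<'E'
# look.py x y ztop [cam]: top slice of the thing at x,y
import sys
from h import *
x,y,zt=[float(a) for a in sys.argv[1:4]]
for n in sys.argv[4:]:
    c=grab(n);P=depth_pts(c)
    q=P[(np.hypot(P[...,0]-x,P[...,1]-y)<.045)&(P[...,2]>zt-.012)&(P[...,2]<zt+.012)&(c['depth']>0)]
    print(n,len(q),'mid',np.round((q.min(0)+q.max(0))/2,4)[:2],'size',np.round(np.ptp(q,axis=0),4)[:2],'ztop',round(np.percentile(q[:,2],98),4))
E
python3 look.py 0.457 0 0.047 scene; python3 look.py 0.505 -0.273 .034 wrist
python3 go.py 0.505 -0.273 0.25
```

```text
clock: 10.02
tcp_pos: [0.5038, -0.2732, 0.2475]
orientation: [-0.0, 0.707, 0.707, 0.0]
wrist_force: [-0.7, -0.2, 0.3]
finger_gap: 0.0855
grip_force: 0.0
scene 281 mid [0.4584 0.0011] size [0.064  0.0645] ztop 0.0489
wrist 753 mid [ 0.5041 -0.2723] size [0.0469 0.0463] ztop 0.0338
t 10.12 tcp [ 0.5038 -0.2725  0.2473] head 90.03 units [-0.01  0.03 -0.07] rows 1.0 gap 0.0854 F [-0.2  0.1 -0.7] 0.0
```

```bash
python3 -m handwheel '{"deltas": [[1,0,0.01,0.693,0],[1,0,0,0.693,0],[1,0,0,0.693,0],[1,0,0,0.693,0],[1,0,0,0.693,0],[1,0,0,0.693,0],[1,0,0,0,0],[-1,0,0,0,0],[-1,0,0,0,0],[-1,0,0,0,0],[-1,0,0,0,0],[-1,0,0,0,0],[-1,0,0,0,0],[-1,0,0,0,0],[-1,0,0,0,0],[-1,0,0,0,0]]}' 25
python3 go.py 0.663 -0.027 0.20
```

```text
clock: 12.12
tcp_pos: [0.5053, -0.2741, 0.0829]
orientation: [0.001, 0.707, 0.707, 0.0]
wrist_force: [-0.3, 0.3, 5.1]
finger_gap: 0.0466
grip_force: 24.9
t 12.12 tcp [ 0.5053 -0.2741  0.0829] head 89.98 units [ 6.17  3.95 -2.93] rows 7.0 gap 0.0466 F [-0.3  0.3  5.1] 24.942943705245852
```

```bash
python3 -m handwheel '{"deltas": [[-1,0,0,-0.4,0],[-1,0,0,-0.9,0],[-1,0,0,-0.9,0],[-1,0.77,0.494,-0.09,0],[-1,0.77,0.494,-0.09,0],[-1,0.77,0.494,-0.09,0],[-1,0.77,0.494,-0.09,0],[-1,0.77,0.494,-0.09,0],[-1,0.77,0.494,-0.09,0],[-1,0.77,0.494,-0.09,0],[-1,0.77,0.494,-0.09,0],[-1,0,0,0,0],[-1,0,0,0,0]]}'
python3 - <<'E'
from h import *
s=status.get_state();c=grab('wrist');save(c,'w3.png');P=depth_pts(c);p=s['tcp_pos'];print(p)
q=P[(np.hypot(P[...,0]-p[0],P[...,1]-p[1])<.024)&(P[...,2]<p[2]-.02)&(P[...,2]>p[2]-.09)];print(q.min(0)-p,q.max(0)-p)
m=cv2.inRange(cv2.cvtColor(c['frame'],cv2.COLOR_RGB2HSV),(3,90,40),(25,255,255)); m=cv2.morphologyEx(m,cv2.MORPH_CLOSE,np.ones((5,5)))
for k in cv2.findContours(m,cv2.RETR_EXTERNAL,cv2.CHAIN_APPROX_NONE)[0]:
    if cv2.contourArea(k)>1500:
        r=cv2.minAreaRect((on_plane(c,k[:,0],.012)[:,:2]*1000).astype(np.float32)); print(np.round(r[0],1),np.round(r[1],1),r[2], k[:,0].min(0),k[:,0].max(0))
E
python3 go.py 0.663 -0.027 0.089
```

```text
clock: 13.75
tcp_pos: [0.6627, -0.0274, 0.1986]
orientation: [0.0, 0.707, 0.707, -0.0]
wrist_force: [1.0, 0.5, -0.7]
finger_gap: 0.0469
grip_force: 26.0
[ 0.66265409 -0.02744989  0.19859985]
[-0.0239713  -0.02266615 -0.08137669] [ 0.02391434  0.02387825 -0.03201369]
[666.7  17. ] [181.   93.3] 84.23065185546875 [264  19] [396 245]
[852.1 -38.5] [328.4 138.2] 89.11553955078125 [440   0] [639 356]
[459.7  -5.7] [260.5 101.4] 89.78803253173828 [0 0] [162 301]
t 13.8 tcp [ 0.6624 -0.0279  0.1984] head 89.95 units [0.02 0.01 2.74] rows 3.0 gap 0.0467 F [-0.7  0.9 -0.2] 25.95099174650386
```

View pics/w3.png

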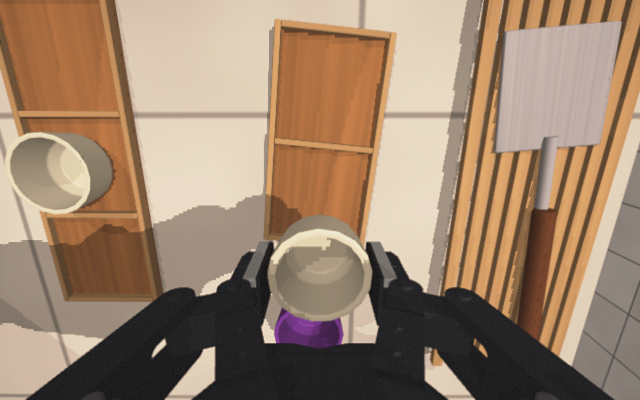

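The small bowl is held level over the near compartment. The large bowl stands in the long tray's middle (60,172), and the short tray's corner spans (264,19)–(396,245), centre (0.667, 0.017). Lowering.

```bash
python3 -m handwheel '{"deltas": [[-1,0,0.02,0.8,0],[-1,0,0,0.8,0],[-1,0,0,0.7,0],[-1,0,0,0.3,0],[-1,0,0,0.15,0],[-1,0,0,0.02,0],[-1,0,0,0,0],[0.3,0,0,0,0],[0.3,0,0,0,0],[0.6,0,0,0,0],[0.6,0,0,0,0],[1,0,0,-0.3,0],[1,0,0,-0.8,0],[1,0,0,-0.9,0],[1,0,0,-0.9,0],[1,0,0,-0.9,0],[1,0,0,0,0]]}'
python3 look.py 0.663 -0.027 0.039 scene wrist; python3 go.py 0.622 0.291 0.26
```

```text
clock: 15.92
tcp_pos: [0.6654, -0.0276, 0.2441]
orientation: [0.003, 0.707, 0.707, 0.002]
wrist_force: [0.6, -0.1, 0.1]
finger_gap: 0.0852
grip_force: 0.0
scene 237 mid [ 0.6653 -0.0256] size [0.0468 0.0482] ztop 0.0406
wrist 805 mid [ 0.6653 -0.0256] size [0.0464 0.0466] ztop 0.0388
t 16.02 tcp [ 0.6637 -0.0274  0.2399] head 89.98 units [ 7.96 -1.05 -0.51] rows 8.0 gap 0.0855 F [0.3 0.1 0.2] 0.0
```

```bash
python3 -m handwheel '{"deltas": [[1,0.884,-0.117,-0.057,0],[1,0.884,-0.117,-0.057,0],[1,0.884,-0.117,-0.057,0],[1,0.884,-0.117,-0.057,0],[1,0.884,-0.117,-0.057,0],[1,0.884,-0.117,-0.057,0],[1,0.884,-0.117,-0.057,0],[1,0.884,-0.117,-0.057,0],[1,0.884,-0.117,-0.057,0],[1,0,0,0,0],[1,0,0,0,0]]}'
python3 look.py 0.622 0.291 0.11 wrist scene; python3 go.py 0.622 0.291 0.12
```

```text
clock: 17.4
tcp_pos: [0.6212, 0.2905, 0.2582]
orientation: [-0.0, 0.707, 0.707, -0.001]
wrist_force: [-0.7, -0.0, -0.7]
finger_gap: 0.0854
grip_force: 0.0
wrist 917 mid [0.6221 0.2916] size [0.0251 0.0255] ztop 0.1098
scene 220 mid [0.6234 0.2922] size [0.0269 0.0248] ztop 0.1107
t 17.5 tcp [0.6216 0.2898 0.2588] head 89.91 units [0.03 0.01 3.47] rows 4.0 gap 0.0852 F [1.1 0.1 0.7] 0.0
```

```bash
python3 -m handwheel '{"deltas": [[1,0.05,0.01,0.587,0],[1,0,0,0.587,0],[1,0,0,0.587,0],[1,0,0,0.587,0],[1,0,0,0.587,0],[1,0,0,0.587,0],[1,0,0,0,0],[1,0,0,0,0],[-1,0,0,0,0],[-1,0,0,0,0],[-1,0,0,0,0],[-1,0,0,0,0],[-1,0,0,0,0],[-1,0,0,0,0],[-1,0,0,0,0],[-1,0,0,0,0],[-1,0,0,0,0]]}' 40
python3 go.py 0.671 0.061 0.25
```

```text
clock: 19.62
tcp_pos: [0.6222, 0.2931, 0.1198]
orientation: [0.0, 0.707, 0.707, 0.001]
wrist_force: [-1.1, -0.4, 5.8]
finger_gap: 0.0428
grip_force: 40.7
t 19.62 tcp [0.6222 0.2931 0.1198] head 89.99 units [-5.8   1.22 -3.26] rows 6.0 gap 0.0428 F [-1.1 -0.4  5.8] 40.705977856123354
```

```bash
python3 -m handwheel '{"deltas": [[-1,0,0,-0.4,0],[-1,0,0,-0.8,0],[-1,0,0,-0.9,0],[-1,0,0,-0.9,0],[-1,-0.72,0.152,-0.04,0],[-1,-0.72,0.152,-0.04,0],[-1,-0.72,0.152,-0.04,0],[-1,-0.72,0.152,-0.04,0],[-1,-0.72,0.152,-0.04,0],[-1,-0.72,0.152,-0.04,0],[-1,-0.72,0.152,-0.04,0],[-1,-0.72,0.152,-0.04,0],[-1,0,0,0,0],[-1,0,0,0,0]]}'
python3 - <<'E'
from h import *
s=status.get_state();S=grab('scene');P=depth_pts(S);p=s['tcp_pos'];save(S,'s4.png');cv2.imwrite('pics/s4c.png',cv2.resize(cv2.imread('pics/s4.png')[80:340,150:480],None,fx=2,fy=2,interpolation=cv2.INTER_CUBIC))
q=P[(np.hypot(P[...,0]-p[0],P[...,1]-p[1])<.03)&(P[...,2]<p[2]-.073)&(P[...,2]>p[2]-.14)];print(q.min(0)-p,q.max(0)-p)
E
python3 go.py 0.671 0.061 0.126
```

```text
clock: 21.38
tcp_pos: [0.6704, 0.0627, 0.2516]
orientation: [-0.0, 0.707, 0.707, 0.0]
wrist_force: [-0.4, -0.5, -2.3]
finger_gap: 0.0427
grip_force: 41.2
[-0.01077865 -0.01410407 -0.12044994] [ 0.02246374  0.02124697 -0.07314123]
t 21.43 tcp [0.6703 0.0632 0.2516] head 90.01 units [-0.06  0.02  3.14] rows 4.0 gap 0.043 F [ 0.5  0.6 -1.1] 41.155331947902596
```

View pics/s4c.png

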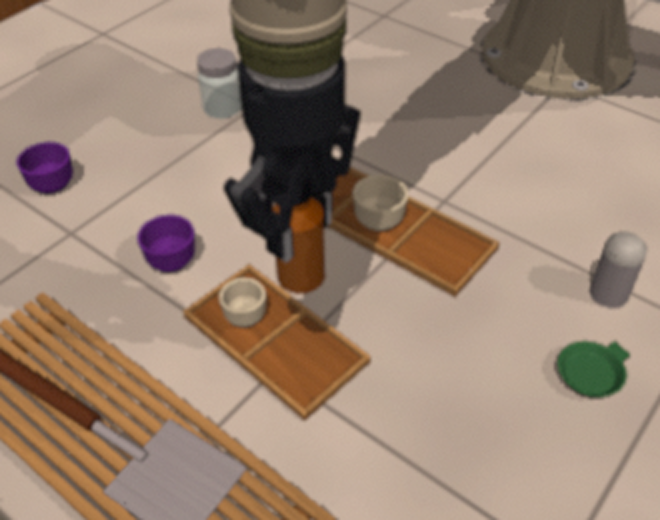

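The crop shows the bottle hanging upright at (300,255), and both bowls upright in their compartments at (380,203) and (243,302). The bottle's base is 120 mm below the TCP. I'll lower it slowly.

```bash
python3 -m handwheel '{"deltas": [[-1,-0.05,0.02,0.8,0],[-1,0,0,0.8,0],[-1,0,0,0.7,0],[-1,0,0,0.4,0],[-1,0,0,0.25,0],[-1,0,0,0.1,0],[-1,0,0,0.05,0],[-1,0,0,0,0]]}'
python3 go.py 0.671 0.061 0.126
```

```text
clock: 22.42
tcp_pos: [0.6718, 0.0604, 0.1282]
orientation: [0.0, 0.707, 0.707, 0.0]
wrist_force: [-0.3, 0.0, -2.1]
finger_gap: 0.043
grip_force: 41.2
t 22.43 tcp [0.6718 0.0604 0.1282] head 89.97 units [ 0.01 -0.02  0.06] rows 1.0 gap 0.043 F [-0.3  0.  -2.1] 41.18336025705503
```

```bash
python3 -m handwheel '{"deltas": [[-1,0,0,0.02,0],[-1,0,0,0.02,0],[-1,0,0,0.015,0],[-1,0,0,0,0]]}'
python3 go.py 0.671 0.061 0.126
```

```text
clock: 22.92
tcp_pos: [0.6713, 0.0605, 0.1252]
orientation: [-0.0, 0.707, 0.707, -0.0]
wrist_force: [0.3, -0.0, -3.2]
finger_gap: 0.0431
grip_force: 41.2
t 22.93 tcp [0.6713 0.0605 0.1252] head 89.98 units [ 0.01 -0.01 -0.02] rows 1.0 gap 0.0431 F [ 0.3 -0.  -3.2] 41.18333021008766
```

```bash
python3 -m handwheel '{"deltas": [[-1,0,0,0.02,0],[-1,0,0,0,0],[0.4,0,0,0,0],[0.4,0,0,0,0],[0.7,0,0,0,0],[1,0,0,0,0],[1,0,0,-0.4,0],[1,0,0,-0.8,0],[1,0,0,-0.9,0],[1,0,0,-0.9,0],[1,0,0,-0.5,0],[1,0,0,0,0],[1,0,0,0,0]]}'
python3 look.py 0.671 0.061 0.115 wrist scene; python3 look.py 0.665 -0.026 0.039 wrist;python3 go.py 0.399 0.262 0.25
```

```text
clock: 24.55
tcp_pos: [0.6711, 0.0605, 0.264]
orientation: [-0.0, 0.707, 0.707, -0.0]
wrist_force: [-0.1, 1.3, -0.4]
finger_gap: 0.0858
grip_force: 0.0
wrist 902 mid [0.6711 0.0591] size [0.0255 0.0256] ztop 0.1148
scene 169 mid [0.671  0.0599] size [0.0275 0.0249] ztop 0.1166
wrist 708 mid [ 0.6652 -0.0259] size [0.046  0.0476] ztop 0.0386
t 24.7 tcp [0.6708 0.0605 0.2631] head 89.98 units [ 5.03 -6.8   0.34] rows 7.0 gap 0.0854 F [-0.4  0.3  0.3] 0.0
```

Bottle is standing at (0.671, 0.059), with its cap top at 0.115 as expected. Next is the shaker.

```bash
python3 -m handwheel '{"deltas": [[1,0.629,-0.85,0.0425,0],[1,0.629,-0.85,0.0425,0],[1,0.629,-0.85,0.0425,0],[1,0.629,-0.85,0.0425,0],[1,0.629,-0.85,0.0425,0],[1,0.629,-0.85,0.0425,0],[1,0.629,-0.85,0.0425,0],[1,0.629,-0.85,0.0425,0],[1,0,0,0,0],[1,0,0,0,0]]}'
python3 look.py 0.399 0.262 0.085 wrist scene; python3 go.py 0.399 0.262 0.105
```

```text
clock: 25.95
tcp_pos: [0.3996, 0.2619, 0.2506]
orientation: [0.0, 0.707, 0.707, -0.0]
wrist_force: [0.1, -0.1, 0.1]
finger_gap: 0.0856
grip_force: 0.0
wrist 1654 mid [0.3967 0.2637] size [0.0391 0.0392] ztop 0.084
scene 234 mid [0.4    0.2626] size [0.0349 0.0393] ztop 0.0857
t 26.05 tcp [0.4002 0.2615 0.2507] head 89.92 units [ 0.01 -0.03  3.64] rows 4.0 gap 0.0854 F [ 0.  -0.3  0.1] 0.0
```

```bash
python3 -m handwheel '{"deltas": [[1,0.04,-0.05,0.62,0],[1,0,0,0.62,0],[1,0,0,0.62,0],[1,0,0,0.62,0],[1,0,0,0.62,0],[1,0,0,0.62,0],[1,0,0,0,0],[1,0,0,0,0],[-1,0,0,0,0],[-1,0,0,0,0],[-1,0,0,0,0],[-1,0,0,0,0],[-1,0,0,0,0],[-1,0,0,0,0],[-1,0,0,0,0],[-1,0,0,0,0],[-1,0,0,0,0]]}' 35
python3 go.py 0.457 0.088 0.2
```

```text
clock: 28.18
tcp_pos: [0.3976, 0.2637, 0.1029]
orientation: [0.0, 0.707, 0.707, 0.0]
wrist_force: [-0.9, -0.7, 6.5]
finger_gap: 0.0413
grip_force: 35.0
t 28.18 tcp [0.3976 0.2637 0.1029] head 89.99 units [-4.39  1.49 -2.43] rows 5.0 gap 0.0413 F [-0.9 -0.7  6.5] 34.98504334129393
```

```bash
python3 -m handwheel '{"deltas": [[-1,0,0,-0.4,0],[-1,0,0,-0.8,0],[-1,0,0,-0.9,0],[-1,-0.73,0.25,-0.055,0],[-1,-0.73,0.25,-0.055,0],[-1,-0.73,0.25,-0.055,0],[-1,-0.73,0.25,-0.055,0],[-1,-0.73,0.25,-0.055,0],[-1,-0.73,0.25,-0.055,0],[-1,0,0,0,0],[-1,0,0,0,0]]}'
python3 - <<'E'
from h import *
s=status.get_state();S=grab('scene');P=depth_pts(S);p=s['tcp_pos']
q=P[(np.hypot(P[...,0]-p[0],P[...,1]-p[1])<.03)&(P[...,2]<p[2]-.073)&(P[...,2]>p[2]-.14)];print(q.min(0)-p,q.max(0)-p)
E
python3 go.py 0.457 0.088 0.109
```

```text
clock: 29.55
tcp_pos: [0.4569, 0.0884, 0.1991]
orientation: [-0.0, 0.707, 0.707, -0.0]
wrist_force: [-0.3, 0.2, -1.2]
finger_gap: 0.0413
grip_force: 35.8
[-0.00673474 -0.01828166 -0.10229471] [ 0.0226473   0.02136848 -0.07335072]
t 29.6 tcp [0.4568 0.0887 0.1991] head 90.01 units [-0.02  0.01  2.25] rows 3.0 gap 0.0414 F [-0.4  0.8 -2.1] 35.84709260612726
```

```bash
python3 -m handwheel '{"deltas": [[-1,-0.02,0,0.8,0],[-1,0,0,0.8,0],[-1,0,0,0.4,0],[-1,0,0,0.15,0],[-1,0,0,0.1,0],[-1,0,0,0.03,0],[-1,0,0,0,0],[0.4,0,0,0,0],[0.4,0,0,0,0],[0.7,0,0,0,0],[1,0,0,0,0],[1,0,0,-0.4,0],[1,0,0,-0.8,0],[1,0,0,-0.9,0],[1,0,0,-0.9,0],[1,0,0,-0.5,0],[1,0,0,0,0]]}'
python3 look.py 0.457 0.088 0.09 wrist scene; python3 go.py 0.407 -0.309 0.25
```

```text
clock: 31.72
tcp_pos: [0.4584, 0.0875, 0.2496]
orientation: [0.001, 0.707, 0.707, 0.001]
wrist_force: [-0.2, 0.5, -0.3]
finger_gap: 0.0851
grip_force: 0.0
wrist 1717 mid [0.4589 0.0873] size [0.039  0.0401] ztop 0.089
scene 206 mid [0.4621 0.089 ] size [0.0344 0.0397] ztop 0.0909
t 31.82 tcp [0.4571 0.0875 0.2474] head 89.98 units [-9.91 -1.25 -0.06] rows 10.0 gap 0.0854 F [ 0.4 -0.5 -0.5] 0.0
```

Shaker is in place. Next is the jar.

```bash
python3 -m handwheel '{"deltas": [[1,-0.9,-0.114,0,0],[1,-0.9,-0.114,0,0],[1,-0.9,-0.114,0,0],[1,-0.9,-0.114,0,0],[1,-0.9,-0.114,0,0],[1,-0.9,-0.114,0,0],[1,-0.9,-0.114,0,0],[1,-0.9,-0.114,0,0],[1,-0.9,-0.114,0,0],[1,-0.9,-0.114,0,0],[1,-0.9,-0.114,0,0],[1,0,0,0,0],[1,0,0,0,0]]}'
python3 look.py 0.407 -0.309 0.08 wrist scene; python3 go.py 0.407 -0.309 0.098
```

```text
clock: 33.45
tcp_pos: [0.4065, -0.3077, 0.2468]
orientation: [-0.001, 0.707, 0.707, 0.0]
wrist_force: [-0.8, -0.8, -0.0]
finger_gap: 0.0854
grip_force: 0.0
wrist 2959 mid [ 0.4053 -0.3083] size [0.0511 0.0513] ztop 0.0798
scene 231 mid [ 0.4078 -0.3082] size [0.0502 0.0519] ztop 0.0821
t 33.55 tcp [ 0.4069 -0.3073  0.2474] head 90.03 units [-0.05  0.01  3.74] rows 4.0 gap 0.0854 F [-0.3  0.4  0.1] 0.0
```

```bash
python3 -m handwheel '{"deltas": [[1,-0.03,0,0.64,0],[1,0,0,0.64,0],[1,0,0,0.64,0],[1,0,0,0.64,0],[1,0,0,0.64,0],[1,0,0,0.64,0],[1,0,0,0,0],[1,0,0,0,0],[-1,0,0,0,0],[-1,0,0,0,0],[-1,0,0,0,0],[-1,0,0,0,0],[-1,0,0,0,0],[-1,0,0,0,0],[-1,0,0,0,0],[-1,0,0,0,0]]}' 40
python3 go.py 0.457 -0.091 0.22
```

```text
clock: 35.55
tcp_pos: [0.4071, -0.3101, 0.0959]
orientation: [0.001, 0.707, 0.707, -0.0]
wrist_force: [-2.6, 0.3, 8.1]
finger_gap: 0.0546
grip_force: 41.7
t 35.55 tcp [ 0.4071 -0.3101  0.0959] head 89.97 units [ 5.47  1.25 -3.11] rows 6.0 gap 0.0546 F [-2.6  0.3  8.1] 41.65529846213758
```

```bash
python3 -m handwheel '{"deltas": [[-1,0,0,-0.4,0],[-1,0,0,-0.8,0],[-1,0,0,-0.9,0],[-1,0,0,-0.9,0],[-1,0.78,0.178,0,0],[-1,0.78,0.178,0,0],[-1,0.78,0.178,0,0],[-1,0.78,0.178,0,0],[-1,0.78,0.178,0,0],[-1,0.78,0.178,0,0],[-1,0.78,0.178,0,0],[-1,0,0,0,0],[-1,0,0,0,0]]}'
python3 - <<'E'
from h import *
s=status.get_state();S=grab('scene');P=depth_pts(S);p=s['tcp_pos'];save(S,'s5.png');cv2.imwrite('pics/s5c.png',cv2.resize(cv2.imread('pics/s5.png')[60:320,150:480],None,fx=2,fy=2,interpolation=cv2.INTER_CUBIC))
q=P[(np.hypot(P[...,0]-p[0],P[...,1]-p[1])<.032)&(P[...,2]<p[2]-.073)&(P[...,2]>p[2]-.14)];print(q.min(0)-p,q.max(0)-p)
E
python3 go.py 0.457 -0.091 0.102
```

```text
clock: 37.17
tcp_pos: [0.4569, -0.0915, 0.2146]
orientation: [0.0, 0.707, 0.707, -0.0]
wrist_force: [0.1, -0.1, -2.6]
finger_gap: 0.0548
grip_force: 43.4
[-0.00956414 -0.01310064 -0.0953804 ] [ 0.02920286  0.03087366 -0.07306578]
t 37.23 tcp [ 0.4569 -0.0919  0.2146] head 89.95 units [0.02 0.   2.81] rows 3.0 gap 0.0548 F [ 0.5 -0.1 -1.6] 43.41663201805204
```

View pics/s5c.png

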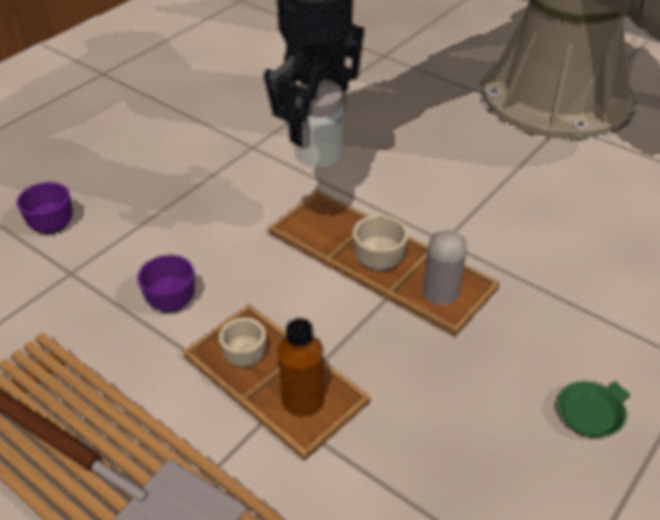

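The jar hangs upright at (320,130) and the other four stand in their compartments. Its base is about 96 mm below the TCP. Lowering slowly.

```bash
python3 -m handwheel '{"deltas": [[-1,0.03,0,0.8,0],[-1,0,0,0.8,0],[-1,0,0,0.6,0],[-1,0,0,0.35,0],[-1,0,0,0.15,0],[-1,0,0,0.08,0],[-1,0,0,0.03,0],[-1,0,0,0,0]]}'
python3 go.py 0.457 -0.091 0.1007
```

```text
clock: 38.22
tcp_pos: [0.4574, -0.0903, 0.1026]
orientation: [0.001, 0.707, 0.707, 0.0]
wrist_force: [0.2, 0.8, -2.0]
finger_gap: 0.0549
grip_force: 43.4
t 38.23 tcp [ 0.4574 -0.0903  0.1026] head 89.99 units [-0.02 -0.01  0.05] rows 1.0 gap 0.0549 F [ 0.2  0.8 -2. ] 43.37774625280872
```

```bash
python3 -m handwheel '{"deltas": [[-1,0,0,0.02,0],[-1,0,0,0.02,0],[-1,0,0,0.01,0],[-1,0,0,0,0],[0.6,0,0,0,0],[0.6,0,0,0,0],[0.8,0,0,0,0],[1,0,0,0,0],[1,0,0,-0.4,0],[1,0,0,-0.8,0],[1,0,0,-0.9,0],[1,0,0,-0.9,0],[1,0,0,-0.9,0],[1,0,0,0,0],[1,0,0,0,0],[1,0,0,0,0]]}'
python3 look.py 0.457 -0.09 0.085 wrist scene;python3 look.py 0.457 0 0.047 wrist scene;python3 look.py 0.457 0.088 0.09 scene;python3 look.py 0.671 0.06 0.115 scene;python3 look.py 0.665 -0.026 0.039 scene
python3 - <<'E'
from h import *
c=grab('scene');save(c,'s6.png');cv2.imwrite('pics/s6c.png',cv2.resize(cv2.imread('pics/s6.png')[60:320,150:480],None,fx=2,fy=2))
c=grab('wrist');save(c,'w6.png')
E
```

```text
clock: 40.22
tcp_pos: [0.4563, -0.0899, 0.2548]
orientation: [-0.001, 0.707, 0.707, -0.001]
wrist_force: [0.3, -0.1, -0.6]
finger_gap: 0.0856
grip_force: 0.0
wrist 2909 mid [ 0.458  -0.0881] size [0.0508 0.0508] ztop 0.0849
scene 318 mid [ 0.4577 -0.0873] size [0.0538 0.053 ] ztop 0.087
wrist 1410 mid [ 0.4576 -0.0006] size [0.0625 0.0619] ztop 0.0469
scene 276 mid [0.4571 0.0011] size [0.0663 0.0616] ztop 0.0485
scene 203 mid [0.461  0.0881] size [0.0353 0.0392] ztop 0.0909
scene 172 mid [0.6715 0.0595] size [0.025  0.0258] ztop 0.1168
scene 240 mid [ 0.6645 -0.0254] size [0.0484 0.0465] ztop 0.0408
```

View pics/s6c.png

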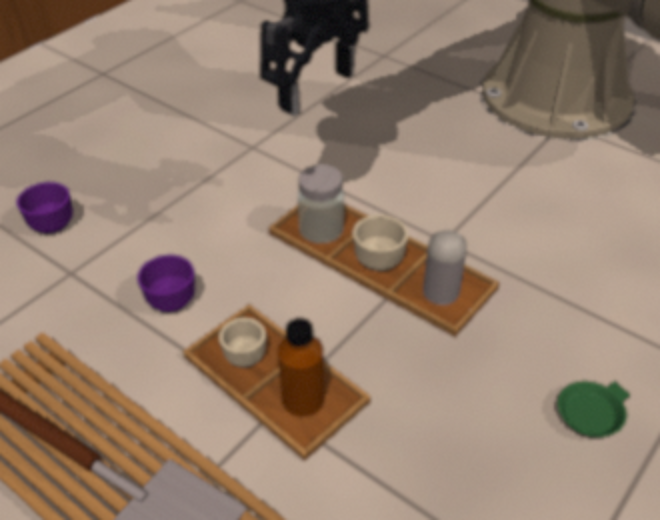

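View pics/w6.png

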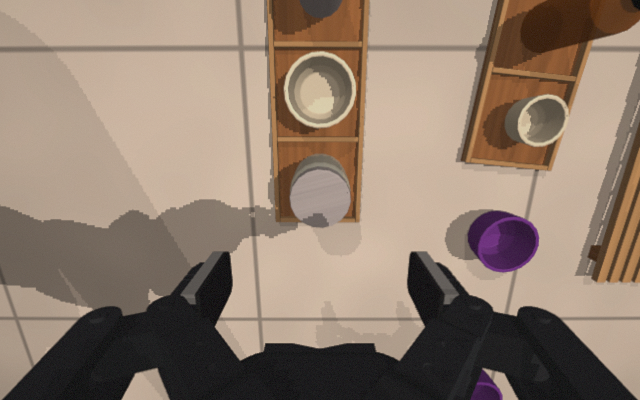

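All five stand upright and centred: jar (320,195), large bowl (320,90) and small bowl (540,120) in the wrist view, shaker and bottle in the scene crop. Measured offsets are within about 4 mm and heights agree. The arm is clear at z 0.25, so I'm handing in.

```bash
python3 -c "
from workcell import hand_in
print(hand_in())"
```

```text
the job is handed in; nothing more can be done
None
```

I handed the job in at about 41 s with all five pieces upright in their compartments, each measured within about 5 mm of centre, and the spoon rest and purple bowls untouched; no verdict came back.

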